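Park the mask frame and set the oxygen valve

TASK

Get the bench oxygen outlet ready: first lift the oxygen mask's head frame and lower it astride the horizontal bar of the small rail so that it hangs there on its own, one temple pad on each side. Then take the wheel valve by its crank handle, close it fully clockwise to the stop, and back it off exactly two turns. Finish while still holding the handle in your fingers at that setting; do not drop or throw the head frame, and leave the stapler, the oximeter and the vial where they are.

Things in the scene. Friction and masses are not known exactly. Their poses are not given: they have to be found in the camera images.
- head_frame: Rigid head frame of an oxygen mask, 0.25 kg, a grip of 8 N holds it: grey plastic arch (upside-down U) on two black temple pads, ahead of the robot. Origin: centre of its underside, between the pads; z up, x from pad to pad, y along the band's width; alike either way round. 147 mm tall, 142 (x) by 52 mm (y) over the pads. Band 24 mm wide, 5 mm thick; the gap between the pads is 109 mm.
- frame_crown (a point): Middle of the underside of the frame's crown, 108 mm above the frame's origin: the point to lie on the bar. The inside of the arch is a half circle of radius 58 mm there. Above it stands the grip, a black square block 24 x 24 mm with faces square to the frame's x and y, from 5 to 39 mm above this point (113 to 147 mm above the frame's origin).
- mask_rail: Fixed steel rail to the robot's right: a level bar of 14 mm diameter along its y axis on two posts (18 mm diameter, on round feet 70 mm wide, 10 mm high) standing 200 mm apart. Origin: on the worktop midway between the posts; z up. The bar's axis is 140 mm above the worktop, its top 147 mm; a hung frame's pads stay about 39 mm clear of the worktop.
- mask_rail_mid (a point): Middle of the rail's bar, on the bar's axis, 140 mm above the worktop; y along the bar. A hanging frame's crown underside is 7 mm above it.
- valve_base: Fixed bench oxygen outlet at the left: aluminium plate 150 x 100 x 12 mm, brass valve in it, brass pipes along x (hose nozzle to +x, steel nut on the -x pipe), all under 60 mm high. Origin: underside of the plate, below the wheel's upright axis; z up. The level steel handwheel, 102 mm across, 3 spokes, lies 66 to 78 mm above the worktop; only hub (84 mm) and crank handle rise higher.
- valve (a joint): Angle of the handwheel about its upright axis, rad. 0 = closed, at the hard stop; it grows as the valve opens, counter-clockwise seen from above; two turns open = 12.566; range 0 to 18.85; starts at 2 to 6.5. Friction holds it where it is left; turning takes 1 to 2 N at the handle. At 0, and after each full turn, the crank handle lies to +x of the valve base, over the hose nozzle.
- valve_hub (a point): Centre of the wheel's hub on its upright axis, 80 mm above the worktop; it turns with the wheel, its x axis pointing towards the crank handle.
- crank_handle: Upright black crank handle on the wheel's rim, its axis 45 mm from the wheel's axis: a round sleeve, 16 mm diameter, from 81 to 124 mm above the worktop. It revolves freely on its own axis, so fingers of fixed heading can carry it round in circles. Origin: centre of the sleeve's foot, 81 mm above the worktop; z up; its own heading means nothing.
- handle_mid (a point): Point on the axis of the crank handle, 22 mm above the sleeve's foot, 103 mm above the worktop: the height to grip, firmly (about 25 N), for a light grip slips off when the stop is reached.
- stapler: Blue stapler, 135 x 36 x 47 mm, lying on the worktop at the back, beyond the gap between frame and rail: a bystander. Origin: centre of its underside.
- oximeter: Small fingertip oximeter, 34 x 58 x 30 mm, on the worktop at the back, between frame and valve: a bystander. Origin: centre of its underside.
- vial: Small glass medicine vial with a cap, 27 mm diameter, 50 mm tall, standing at the near edge of the worktop, between frame and rail: a bystander. Origin: centre of its underside.
There are look-alikes about, which are no part of the job. There is more than one size of the valve_base; the one meant has the size given above.

How it is judged:
By the outcome, as a careful person would: the job done as asked, in the order asked, and still so for the second after the job is handed in, while the arm keeps its last pose, push and grip.
It also fails if it takes over 72 s, if anything falls off the work surface, if the arm or the gripper's body presses on something with over 40 N, if the wrist force passes 120 N, or if a joint passes its speed limit or range.

ROBOT

A 6-joint arm with a two-finger parallel gripper is mounted at the origin on a cart in front of the work surface, level with it; the furniture and walls round the work are solid. World frame = base frame: x ahead of the robot, y to its left, z up, the work surface at z = 0. Lengths are in mm, angles in rad, forces in N, time in s.
With the tool pointing down it reaches from about 400 to 925 mm from the base axis. Payload 12.5 kg.
Tool frame: the origin (TCP) lies midway between the tips of the shut fingers; the grasp point (between the pads) lies 19 mm behind it (env.pinch_z is the z of the grasp point in the tool frame, in mm); z points along the fingers, y is the line along which they close (so a half turn about z gives the same grasp; the last joint's range is limited). The gripper opens to 95 mm and grips with 3 to 60 N. Pads are 20 mm wide; open, the fingers measure 119 mm over their backs; the gripper's body (75 mm by 180 mm) begins 59 mm behind the grasp point.
Start: joints at [1.208, 0.491, 1.559, -0, 1.092, -0.106], TCP at [158.724, 604.528, 214.661] pointing down, gripper open.
Joint ranges: [-3.1, 3.1], [-0.84, 2.19], [0.05, 2.79], [-1.13, 4.28], [0.06, 2.93], [-2.69, 2.69]. Speed limits (rad/s): [2.22, 2.22, 2.79, 3.14, 3.14, 3.14].

INTERFACE

Orientations are given as [roll, pitch, yaw] about the fixed x, y, z axes, in that order (R = Rz(yaw) Ry(pitch) Rx(roll)).
In Python, from cell import env, eyes gives the robot as it stands.
- The arm moves only by the shell command python3 -m inch 'ROWS'. ROWS is JSON, a list of rows, each a list of 3 entries, a list of its own where there are three numbers: the shift along the tool's x, y, z in units of 60 mm (1.0 is 60 mm), then the turn about the tool's z in units of 5 degrees (1.0 is 5 degrees), then the closure, from -1 (fully open) to 1 (shut). In form: [[[tx, ty, tz], turn, claw], ...]. A call has exactly 10 rows; each row shifts and turns the commanded pose from where the row before left it, along the tool's axes as they then stand; what a row does not reach is not made up. A row lasts 1/8 s, in which the tool goes at most 62.5 mm and 10.7 degrees, less where a joint would pass 70% of its speed; a pose out of reach is approached as far as the arm can. A call is refused whole if a number of a shift passes 1 or a number of a turn 1, either way. A call with a gripper value outside its range is refused whole. The fingers move at their own pace and stop on an object; the grip force is fixed at half the most. Time passes only in rows, so rows that do not move let the fingers close, or fill a call up. It gives the time, the measured TCP pose, the force, the opening and the grip force at its end, in the units of the state.
- env.state(): the state, without advancing time (a new reading comes with each control period).
- eyes.read_camera(name): name is "scene" or "side" or "wrist"; returns a dict with "pixels" (400x640x3 uint8, red, green, blue), "fx", "fy", "cx", "cy" (pixels), "extrinsics" (4x4, takes a point from world to camera coordinates). Camera axes: x right, y down, z forward; pixel columns grow to the right and rows downward; lengths in mm; the calibration is good to about 2 mm. A picture is of the moment at which its call begins. There is no depth.
- env.job_done(): hands the job in; it is judged then, once.
Trained networks look in a picture, given as the dict that the camera call returned (one of the last four; its "shot" number tells which), for a name from the list of things; names that differ only in an ending like _2 or _b are one class to them, and where a whole thing is asked for, a point or a joint stands for the part that bears it (a point fixed in the world has none). Each returns a list of dicts, best first, with "score" (0 to 1); they miss things now and then, are a little off and sometimes report something else, mostly with a low value. They report only what shows in the picture. A call takes as long as a camera call. They do not tell look-alikes from the thing itself.
- eyes.boxes_of(name, picture): "centre" ([row, column] in pixels, amid what is visible of it).
- eyes.cut_out(name, picture): "mask" (400x640 bool, what is visible of it) and "centre" ([row, column] in pixels, amid what is visible of it).
- eyes.spot_point(name, picture): "centre" ([row, column] in pixels: a listed point, or the origin of a listed thing).
The state is a dict: "t": time; "joints": joint angles; "qvel": joint speeds; "tau": joint torques, N m; "eef_pos": TCP position; "tcp_rot": TCP orientation; "ft_force": force on the tool from outside, world axes, zero at the start; "moment": the same for the moment, N m; "opening": opening from 0.0 (shut) to 1.0 (fully open); "grip_force": force on a finger pad.
Only numpy, scipy, OpenCV 4.12 (cv2) and the standard library are available. Lean on these libraries where they do the work, as an engineer would, in place of code of your own. Each camera call takes 0.05 s, during which the arm holds its last target. There are 200 camera calls.

## Working session

There is one attempt and no reset: what is moved stays moved. The work goes in short steps, Python scripts to look and compute and a shell command to move; the robot and the scene stay as the last step left them, time stands still between calls to the robot, and variables do not carry over. Pictures are saved under pics/ and viewed, at most 10 in all, crops included, and the job is handed in when it is done.

```bash
mkdir -p pics; ls
cat > h.py <<'E'
import numpy as np, cv2
from cell import env, eyes
def ray(p,rc):
    E=np.array(p["extrinsics"]);R=E[:3,:3];t=E[:3,3]
    d=R.T@np.array([(rc[1]-p["cx"])/p["fx"],(rc[0]-p["cy"])/p["fy"],1.]);return -R.T@t,d/np.linalg.norm(d)
def atz(p,rc,z):
    o,d=ray(p,rc);return o+d*(z-o[2])/d[2]
def proj(p,X):
    E=np.array(p["extrinsics"]);c=E[:3,:3]@np.array(X,float)+E[:3,3]
    return np.array([c[1]/c[2]*p["fy"]+p["cy"],c[0]/c[2]*p["fx"]+p["cx"]])
def tri(rs):
    A=np.zeros((3,3));b=np.zeros(3)
    for o,d in rs:
        M=np.eye(3)-np.outer(d,d);A+=M;b+=M@o
    return np.linalg.solve(A,b)
def save(p,n,crop=None,s=1):
    im=p["pixels"][...,::-1]
    if crop: im=im[crop[0]:crop[1],crop[2]:crop[3]]
    cv2.imwrite(n,cv2.resize(im,None,fx=s,fy=s,interpolation=cv2.INTER_CUBIC))
E
python3 - <<'E'
from h import *
np.set_printoptions(precision=1,suppress=True)
P={n:eyes.read_camera(n) for n in("scene","side","wrist")}
for n,p in P.items():
    print(n,ray(p,(200,320)),p["fx"])
Z=dict(head_frame=0,frame_crown=108,mask_rail=0,mask_rail_mid=140,valve_base=0,valve_hub=80,crank_handle=81,handle_mid=103,stapler=0,oximeter=0,vial=0)
for k,z in Z.items():
    for n,p in P.items():
        for d in eyes.spot_point(k,p): print(k,n,round(d["score"],2),np.array(d["centre"]),atz(p,d["centre"],z))
im=np.vstack([P["scene"]["pixels"],P["side"]["pixels"]])[...,::-1]
cv2.imwrite("pics/a.png",cv2.resize(im,(480,600)))
save(P["scene"],"pics/scene.png",None,1.25);save(P["side"],"pics/side.png",None,1.25)
print(env.state())
E
```

```text
pics
scene (array([ -92.4, -510.8,  608.3]), array([ 0.6,  0.5, -0.5])) 383.57584848511794
side (array([ 527.2, -975.1,  840.1]), array([-0. ,  0.8, -0.6])) 389.23566074053565
wrist (array([ 83.3, 625.2, 385.2]), array([ 0.3, -0.1, -1. ])) 291.57379341328993
head_frame scene 0.57 [235.3 326.1] [514.5 -19.9   0. ]
frame_crown scene 0.95 [200.  322.7] [508.8 -13.7 108. ]
frame_crown side 0.92 [193.7 315.1] [505.6  -4.  108. ]
mask_rail side 0.64 [285.3 315.2] [ 513.7 -276.6   -0. ]
mask_rail_mid scene 0.62 [231.4 425.7] [ 510.9 -279.3  140. ]
mask_rail_mid side 0.74 [250.1 314.4] [ 511.  -281.3  140. ]
valve_base scene 0.73 [197.8 241.8] [496.1 287.4   0. ]
valve_base scene 0.7 [227.3 280.2] [464.3  95.7   0. ]
valve_base scene 0.69 [172.  235.7] [588.9 427.    0. ]
valve_base side 0.85 [168.7 314.7] [496.6 301.9   0. ]
valve_base side 0.7 [202.3 305.4] [470.   88.4   0. ]
valve_hub scene 0.86 [170.1 238. ] [511.1 307.6  80. ]
valve_hub scene 0.65 [208.3 277.2] [442.1  77.1  80. ]
valve_hub side 0.68 [184.3 301.9] [459.2  83.9  80. ]
valve_hub side 0.65 [152.6 320. ] [516.5 291.3  80. 
[... 770 characters left out ...]
1 367.1   0. ]
oximeter side 0.66 [233.6 274.7] [380.7 -73.9   0. ]
oximeter side 0.58 [247.5 318.3] [ 519.3 -131.3    0. ]
oximeter side 0.5 [187.1 353. ] [640.6 184.2   0. ]
vial scene 0.64 [199.5 321.6] [638.7  97.9   0. ]
vial scene 0.59 [274.4 310.7] [381.6 -83.    0. ]
vial side 0.45 [236.6 279. ] [395.6 -87.1   0. ]
{'t': 1.8, 'joints': array([ 1.2,  0.5,  1.6,  0. ,  1.1, -0.1]), 'qvel': array([ 0., -0., -0., -0., -0.,  0.]), 'tau': array([ -0. , -61.2, -25.8,   0.1,   0. ,   0. ]), 'eef_pos': array([158.7, 604.6, 214.7]), 'tcp_rot': array([ 3.1, -0. ,  2.9]), 'ft_force': array([ 0.4, -0.9, -0.1]), 'moment': array([ 0. , -0.1,  0. ]), 'grip_force': 0.0, 'opening': 0.9988346053146326}
```

View pics/scene.png

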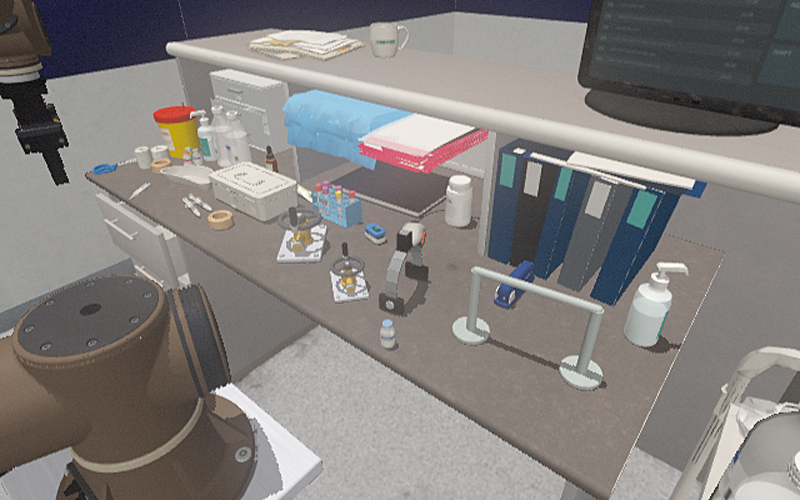

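View pics/side.png

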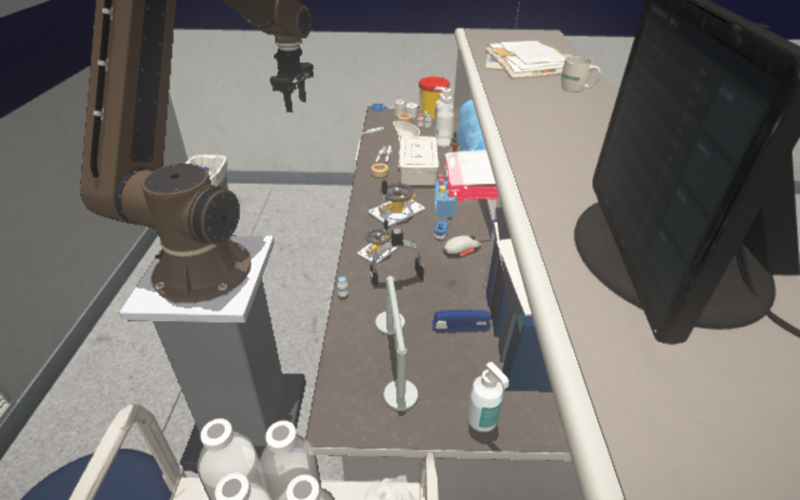

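Candidates for valve_base: the far valve (scene px 242,198) and the near valve (scene px 280,227). The far one looks larger, as the 150 mm plate should, and the crop will check it. There is only one head frame (scene ~326,200) and only one rail, with its bar middle at ~426,231.

Run:
```python
from h import *
np.set_printoptions(precision=1,suppress=True)
P={n:eyes.read_camera(n) for n in("scene","side")}
a=P["scene"]["pixels"][150:255,210:350];b=P["side"]["pixels"][135:240,265:405]
im=np.vstack([cv2.resize(x,(400*2,300*2),interpolation=2)[:, :] for x in(a,b)])[...,::-1]
cv2.imwrite("pics/crop.png",cv2.resize(im,(400*1,600)))
im=np.hstack([cv2.resize(x,(400,300),interpolation=2) for x in(a,b)])[...,::-1];cv2.imwrite("pics/crop.png",im)
for k,z in dict(frame_crown=108,mask_rail_mid=140,valve_hub=80).items():
    rs=[ray(P[n],eyes.spot_point(k,P[n])[0]["centre"]) for n in P] if k!="valve_hub" else None
    if rs: print(k,tri(rs))
for k in("valve_base","head_frame","mask_rail"):
  for n,p in P.items():
    for d in eyes.cut_out(k,p)[:3]:
        m=d["mask"];ys,xs=np.where(m);r=cv2.minAreaRect(np.c_[xs,ys].astype(np.float32))
        print(k,n,d["score"],d["centre"],m.sum(),r)
# bar ends via image in side: bright pixels columns
```

```text
frame_crown [505.4 -19.  114.6]
mask_rail_mid [ 518.6 -276.9  136.2]
valve_base scene 0.92 [225.2, 278.6] 801 ((277.8294677734375, 218.14161682128906), (44.6287841796875, 27.446325302124023), 81.25383758544922)
valve_base scene 0.69 [187.3, 240.2] 1471 ((241.23667907714844, 187.68898010253906), (39.284996032714844, 43.76778793334961), 1.7357046604156494)
valve_base side 0.85 [194.2, 301.2] 400 ((301.46002197265625, 195.27999877929688), (24.200000762939453, 34.0), 53.13010025024414)
valve_base side 0.56 [162.9, 316.3] 861 ((318.462646484375, 164.63592529296875), (38.51694869995117, 35.96509552001953), 23.498565673828125)
valve_base side 0.45 [149.8, 310.4] 26 ((307.5, 149.5), (9.0, 3.0), 90.0)
head_frame scene 0.85 [213.9, 318.8] 1200 ((325.5754699707031, 218.73583984375), (33.37861633300781, 66.48250579833984), 15.945395469665527)
head_frame side 0.64 [153.4, 319.2] 282 ((316.5942687988281, 153.46311950683594), (25.168933868408203, 15.481611251831055), 5.194429397583008)
mask_rail scene 0.81 [243.5, 450.4] 2803 ((427.75, 263.2500305175781), (127.43978118896484, 68.9376449584961), 18.434947967529297)
mask_rail side 0.84 [284.0, 317.0] 1321 ((312.96722412109375, 275.22723388671875), (107.4311752319336, 26.926362991333008), 79.77783203125)
```

View pics/crop.png

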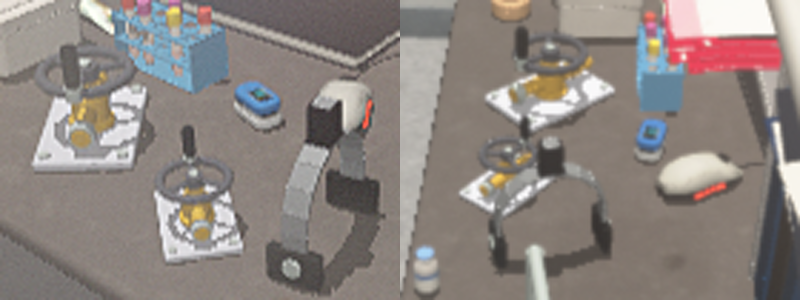

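The crop shows the far valve is the larger one. In the side view its wheel spans crop columns 517–593, about 27 px or 102 mm at that range, so it's the one described. The near one is about two thirds that size. The far valve's handle stands to its robot side (-x). Next I move over the frame for a wrist view.

```bash
python3 -m inch '[[[-0.6,-0.7,-0.2],0,-1],[[-0.6,-0.7,-0.2],0,-1],[[-0.6,-0.7,-0.2],0,-1],[[-0.6,-0.7,-0.2],0,-1],[[-0.6,-0.7,-0.2],0,-1],[[-0.6,-0.7,0],0,-1],[[-0.6,-0.7,0],0,-1],[[-0.6,-0.7,0],0,-1],[[-0.6,-0.7,0],0,-1],[[-0.6,-0.7,0],0,-1]]'
cat >> h.py <<'E'
def pads(p,lo=(0,0,0),hi=(60,60,60)):
    return cv2.inRange(p["pixels"],lo,hi)
def need(X,yaw=None):
    s=env.state();e=np.array(s["eef_pos"]);y=s["tcp_rot"][2];d=np.array(X)-e
    tx=d[0]*np.cos(y)+d[1]*np.sin(y);ty=d[0]*np.sin(y)-d[1]*np.cos(y)
    print("t",round(s["t"],2),"tcp",e,"rot",np.round(s["tcp_rot"],3),"units",np.round(np.array([tx,ty,-d[2]])/60,3),"turn", None if yaw is None else round(-np.degrees((yaw-y+np.pi/2)%np.pi-np.pi/2)/5,3))
E
python3 -c "
from h import *
need((430,-15,270),np.pi)"
```

```text
t: 3.65
eef_pos: [400.8, 105.1, 274.9]
tcp_rot: [3.141, 0.001, 2.885]
ft_force: [1.3, 1.5, -0.9]
opening: 1.003
grip_force: 0.0
t 3.65 tcp [400.81235972 105.13158858 274.93039924] rot [3.141e+00 1.000e-03 2.885e+00] units [-0.979 -1.813  0.082] turn -2.943
```

```bash
python3 -m inch '[[[-0.4,-0.6,0],0,-1],[[-0.4,-0.6,0],0,-1],[[-0.4,-0.55,0],0,-1],[[0,0,0],-1,-1],[[0,0,0],-1,-1],[[0,0,0],-0.94,-1],[[0,0,0],0,-1],[[0,0,0],0,-1],[[0,0,0],0,-1],[[0,0,0],0,-1]]'
python3 - <<'E'
from h import *
np.set_printoptions(precision=1,suppress=True)
p=eyes.read_camera("wrist")
need((505,-10,200),np.pi)
for k,z in dict(frame_crown=108,head_frame=0).items():
    for d in eyes.spot_point(k,p): print(k,d["score"],d["centre"],atz(p,d["centre"],z))
for d in eyes.cut_out("head_frame",p)[:2]:
    ys,xs=np.where(d["mask"]);print(d["score"],d["mask"].sum(),xs.min(),xs.max(),ys.min(),ys.max())
save(p,"pics/w1.png",None,1.25)
E
```

```text
t: 4.9
eef_pos: [443.2, -13.0, 274.6]
tcp_rot: [3.142, 0.0, 3.141]
ft_force: [0.1, -0.4, -0.3]
opening: 1.004
grip_force: 0.0
t 4.95 tcp [443.2 -13.  274.6] rot [3.1 0.  3.1] units [-1.   0.1  1.2] turn -0.007
frame_crown 0.56 [242.6, 319.7] [518.3  -9.6 108. ]
head_frame 0.89 [211.5, 318.7] [512.9 -10.5   0. ]
0.57 2411 291 344 169 267
```

View pics/w1.png

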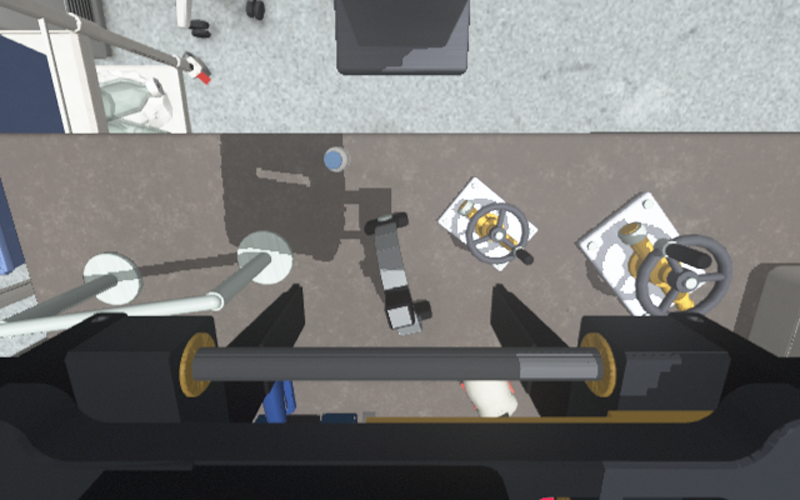

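The wrist view shows the frame's grip block at (400,317), its near pad at (386,223), the rail feet at (112,278) and (265,257), the big valve at right with its handle at (688,257), and the vial at (336,159). I'll check the yaws by overlaying models.

Run:
```python
from h import *
np.set_printoptions(precision=2,suppress=True)
p=eyes.read_camera("wrist")
q=lambda c,r:(r/1.25,c/1.25)
f1,f2=atz(p,q(112.5,279),10),atz(p,q(265,257.5),10)
print("feet",f1,f2,np.linalg.norm(f1-f2),(f1+f2)/2,np.degrees(np.arctan2(*(f2-f1)[:2]*[-1,1])))
top=atz(p,q(400.5,316.5),147);print("block",top)
pad=atz(p,q(386,222),45);print("pad",pad,np.linalg.norm((top-pad)[:2]),np.degrees(np.arctan2((top-pad)[1],(top-pad)[0])))
print("handle top z124",atz(p,q(703,262),124),"hub84",atz(p,q(689,284),84))
S=4;im=cv2.resize(p["pixels"][...,::-1],None,fx=S,fy=S,interpolation=2).copy()
def poly(pts,col):
    for a,b in zip(pts,pts[1:]):
        a,b=proj(p,a),proj(p,b);cv2.line(im,tuple(int(v*S+S/2) for v in a[::-1]),tuple(int(v*S+S/2) for v in b[::-1]),col,1)
for yaw,col in((8,(0,255,0)),(14,(0,0,255))):
    c,s=np.cos(np.radians(yaw)),np.sin(np.radians(yaw));W=lambda x,y,z:(top[0]+c*x-s*y,top[1]+s*x+c*y,z)
    for z in(147,): poly([W(-12,-12,z),W(12,-12,z),W(12,12,z),W(-12,12,z),W(-12,-12,z)],col)
    poly([W(-71,-26,0),W(71,-26,0),W(71,26,0),W(-71,26,0),W(-71,-26,0)],col)
    A=np.linspace(0,np.pi,20)
    for y in(-12,12): poly([W(63*np.cos(a),y,50+63*np.sin(a)) for a in A],col)
cv2.imwrite("pics/w2.png",im[560:1120,1000:1600])
```

```text
feet [ 529.55 -374.7    10.  ] [ 500.66 -177.55   10.  ] 199.257771926872 [ 515.1  -276.12   10.  ] 8.335335491162828
block [513.55  -9.03 147.  ]
pad [448.03 -24.64  45.  ] 67.35275283990879 13.401776285555535
handle top z124 [469.15 271.37 124.  ] hub84 [506.6  297.48  84.  ]
```

View pics/w2.png

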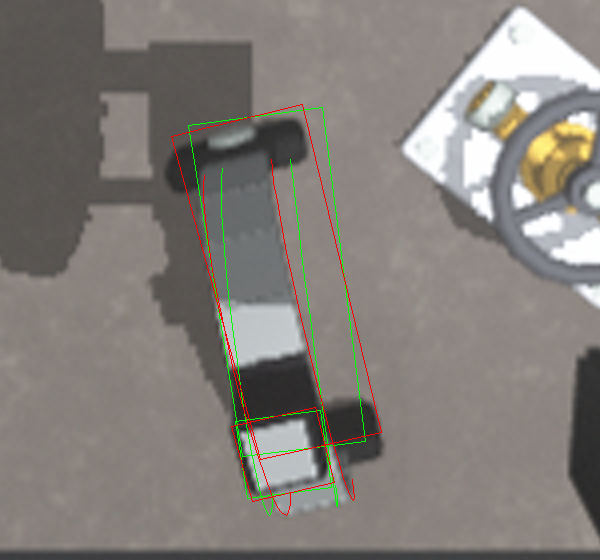

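```bash
python3 -m inch '[[[-0.58,0.035,0],0,-1],[[-0.58,0.035,0],0,-1],[[0,0,0.4],-1,-1],[[0,0,0.4],-1,-1],[[0,0,0.4],-0.7,-1],[[0,0,0.5],0,-1],[[0,0,0.5],0,-1],[[0,0,0.5],0,-1],[[0,0,0],0,-1],[[0,0,0],0,-1]]'
python3 -c "
from h import *
need((513,-9,112),np.pi+.2356)"
```

```text
t: 6.4
eef_pos: [513.3, -8.9, 113.5]
tcp_rot: [-3.141, 0.001, -2.906]
ft_force: [0.1, 0.1, 0.6]
opening: 1.001
grip_force: 0.0
t 6.4 tcp [513.30527851  -8.85197652 113.50091401] rot [-3.141e+00  1.000e-03 -2.906e+00] units [ 0.006 -0.001  0.025] turn -0.003
```

```bash
python3 -m inch '[[[0,0,0],0,1],[[0,0,0],0,1],[[0,0,0],0,1],[[0,0,0],0,1],[[0,0,0],0,1],[[0,0,0],0,1],[[0,0,-0.1],0,1],[[0,0,-0.3],0,1],[[0,0,-0.4],0,1],[[0,0,-0.4],0,1]]'
python3 -c "
from h import *
need((515,-276,290),np.pi+np.radians(8.3))"
```

```text
t: 7.65
eef_pos: [512.6, -8.7, 185.5]
tcp_rot: [3.141, -0.0, -2.906]
ft_force: [-0.5, -0.3, -2.4]
opening: 0.251
grip_force: 29.9
t 7.65 tcp [512.57813897  -8.74172406 185.4615947 ] rot [ 3.141 -0.    -2.906] units [ 1.    -4.341 -1.742] turn 1.038
```

```bash
python3 -m inch '[[[0.1,-0.3,-0.6],0,1],[[0.1,-0.5,-0.6],0,1],[[0.1,-0.6,-0.5],0,1],[[0.1,-0.6,-0.2],0,1],[[0.1,-0.6,0],0,1],[[0.1,-0.6,0],0,1],[[0.2,-0.5,0],0,1],[[0.1,-0.4,0],0.04,1],[[0.1,-0.24,0],0.5,1],[[0,0,0],0.5,1]]'
python3 -c "
from h import *
np.set_printoptions(precision=1,suppress=True)
need((515,-276,300),np.pi+np.radians(8.3))
P={n:eyes.read_camera(n) for n in('scene','side','wrist')}
for k in('frame_crown','mask_rail_mid','mask_rail'):
  rs=[]
  for n,p in P.items():
    for d in eyes.spot_point(k,p)[:2]: print(k,n,round(d['score'],2),np.array(d['centre']))
a=P['scene']['pixels'][130:330,340:540];b=P['side']['pixels'][160:360,220:420]
cv2.imwrite('pics/s2.png',cv2.resize(np.hstack([a,b]),(800,400),interpolation=2)[...,::-1])
"
```

```text
t: 8.9
eef_pos: [514.9, -276.7, 298.4]
tcp_rot: [3.141, -0.0, -3.001]
ft_force: [-0.6, 0.5, -2.8]
opening: 0.254
grip_force: 29.9
t 8.9 tcp [ 514.9 -276.7  298.4] rot [ 3.1 -0.  -3. ] units [-0.  0. -0.] turn -0.05
frame_crown scene 0.75 [171.1 437.5]
frame_crown scene 0.61 [216.1 428.8]
frame_crown side 0.67 [205.1 316.5]
frame_crown wrist 0.78 [234.6 321.9]
mask_rail_mid scene 0.63 [228.9 424.2]
mask_rail_mid side 0.78 [248.1 316.9]
mask_rail scene 0.44 [274.9 313. ]
mask_rail scene 0.16 [230.7 427.1]
mask_rail side 0.58 [285.5 314.3]
mask_rail wrist 0.54 [233.3 317.5]
```

View pics/s2.png

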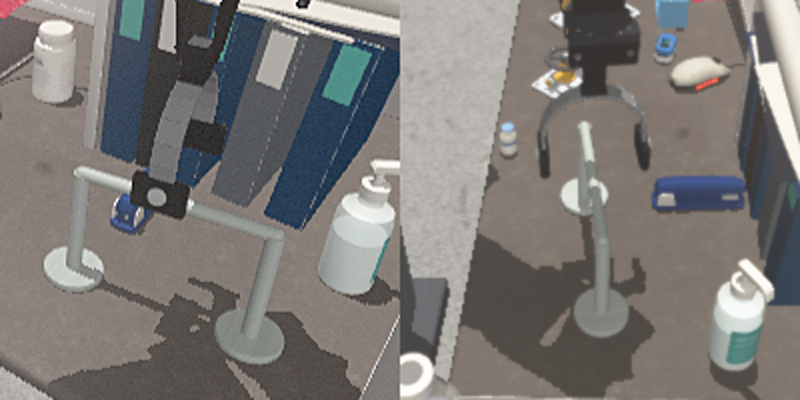

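```bash
python3 -m inch '[[[0,0,0.3],0,1],[[0,0,0.4],0,1],[[0,0,0.4],0,1],[[0,0,0.4],0,1],[[0,0,0.4],0,1],[[0,0,0.3],0,1],[[0,0,0.15],0,1],[[0,0,0],0,1],[[0,0,0],0,1],[[0,0,0],0,1]]'
python3 -c "
from h import *
np.set_printoptions(precision=2,suppress=True)
need((515,-276,152.5),np.pi+np.radians(8.3))
P={n:eyes.read_camera(n) for n in('side','scene')}
p=P['side']
b=p['pixels'][195:295,265:365];a=P['scene']['pixels'][170:270,370:470]
cv2.imwrite('pics/s3.png',cv2.resize(np.hstack([a,b]),(800,400),interpolation=2)[...,::-1])
"
```

```text
t: 10.75
eef_pos: [516.8, -275.9, 160.3]
tcp_rot: [-3.139, 0.005, -2.997]
ft_force: [2.3, 6.0, 19.5]
opening: 0.251
grip_force: 30.0
t 10.75 tcp [ 516.8  -275.93  160.27] rot [-3.14  0.01 -3.  ] units [0.03 0.   0.13] turn -0.004
```

View pics/s3.png

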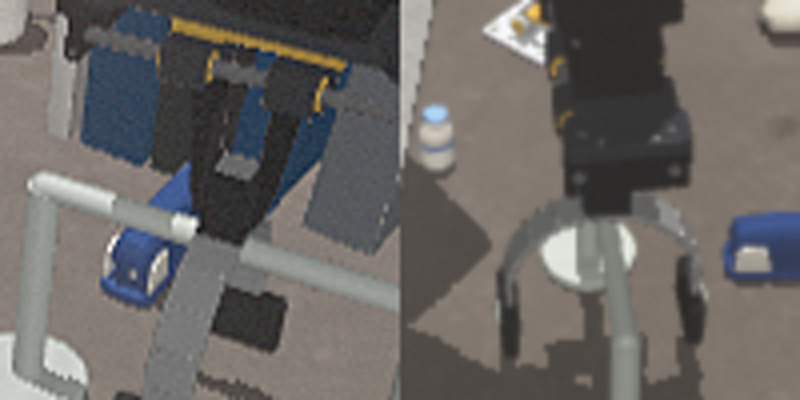

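Run:
```python
from h import *
np.set_printoptions(precision=2,suppress=True)
s=env.state();print(s["ft_force"],s["moment"],s["eef_pos"])
p=eyes.read_camera("scene");S=8;r0,c0=170,370
im=cv2.resize(p["pixels"][r0:r0+70,c0:c0+100],None,fx=S,fy=S,interpolation=2)[...,::-1].copy()
def L(a,b,col):
    a,b=[tuple(int((v-o+.5)*S) for v,o in zip(proj(p,x)[::-1],(c0,r0))) for x in(a,b)];cv2.line(im,a,b,col,1)
y=np.radians(8.3);u=np.array([-np.sin(y),np.cos(y),0]);v=np.array([np.cos(y),np.sin(y),0]);m=np.array([515,-276,0])
for z in(133,147): L(m-100*u+[0,0,z],m+100*u+[0,0,z],(0,255,0))
e=s["eef_pos"].copy();e[2]=0
for cz,col in((s["eef_pos"][2]-5.5,(0,0,255)),(147,(255,255,0))):
  for w in(-12,12):
    A=np.linspace(np.pi/2,np.pi,9)
    Q=[e+w*u+v*63*np.cos(a)+[0,0,cz-58+63*np.sin(a)] for a in A]
    for a,b in zip(Q,Q[1:]):L(a,b,col)
cv2.imwrite("pics/s4.png",im)
```

```text
[ 0.57  5.94 18.63] [ 1.36 -0.26  0.03] [ 516.84 -275.94  160.29]
```

View pics/s4.png

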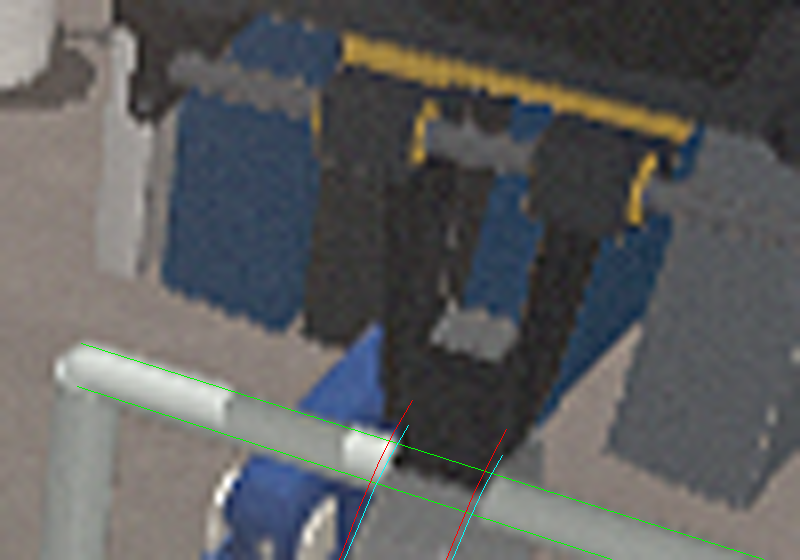

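Run:
```python
from h import *
np.set_printoptions(precision=1,suppress=True)
p=eyes.read_camera("scene");e=env.state()["eef_pos"]
y=np.radians(8.3);u=np.array([-np.sin(y),np.cos(y),0]);v=np.array([np.cos(y),np.sin(y),0])
for cz in(e[2]-5.5,147):
    for a,b in((-12,-12),(12,-12),(12,12),(-12,12)):
        q=proj(p,[*(e+a*v+b*u)[:2],cz+39]);print(round(cz,1),a,b,(q[1]-370+.5)*8,(q[0]-170+.5)*8)
```

```text
154.7 -12 -12 512.643826223948 340.0249631379479
154.7 12 -12 543.110324358734 292.22127890339243
154.7 12 12 447.3497065206766 264.63600358388476
154.7 -12 12 415.083528518212 311.11864952715814
147 -12 -12 507.7097100585802 366.70892378834105
147 12 -12 538.1207282671894 318.557229024605
147 12 12 442.9521696950319 290.759605381651
147 -12 12 410.7644727908696 337.5878172202597
```

The block-top projection fits a crown height of 147 mm, so the frame sits on the bar. I'll unload it slightly, release it and back off.

```bash
python3 -m inch '[[[0,0,-0.04],0,1],[[0,0,0],0,1],[[0,0,0],0,0.3],[[0,0,0],0,0.1],[[0,0,0],0,-0.3],[[0,0,0],0,-0.3],[[0,0,-0.2],0,-0.3],[[0,0,-0.4],0,-0.3],[[0,0,-0.5],0,-0.3],[[0,0,-0.5],0,-1]]'
python3 - <<'E'
from h import *
np.set_printoptions(precision=1,suppress=True)
P={n:eyes.read_camera(n) for n in('side','scene')}
a=P['scene']['pixels'][150:270,350:470];b=P['side']['pixels'][185:305,255:375]
cv2.imwrite('pics/s5.png',cv2.resize(np.hstack([a,b]),(800,400),interpolation=2)[...,::-1])
need((500,200,240),np.pi)
E
```

```text
t: 12.2
eef_pos: [515.1, -276.0, 257.8]
tcp_rot: [-3.141, 0.0, -2.997]
ft_force: [0.2, -0.4, -0.6]
opening: 0.707
grip_force: 0.0
t 12.3 tcp [ 516.1 -276.6  259.9] rot [-3.1  0.  -3. ] units [-0.9  7.9  0.3] turn 1.658
```

View pics/s5.png

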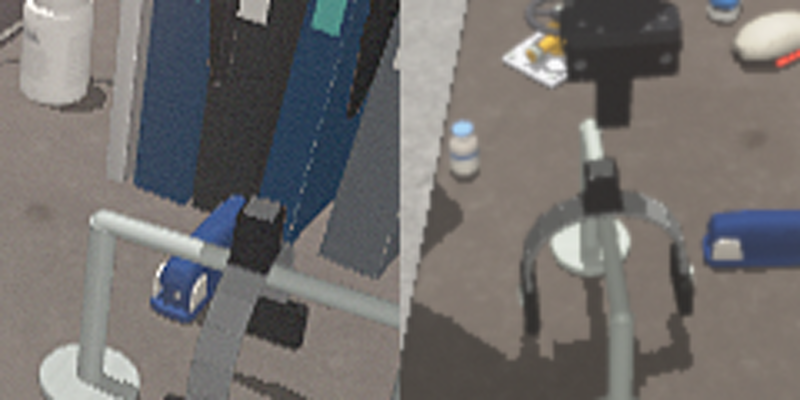

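The frame hangs astride the bar, one pad on each side. Next is the valve.

```bash
python3 -m inch '[[[0,0.7,0],0,-1],[[0,0.95,0],0,-1],[[0,0.95,0],0,-1],[[0,0.95,0],0,-1],[[0,0.95,0],0,-1],[[0,0.95,0],0,-1],[[0,0.95,0],0,-1],[[0,0.95,0],0,-1],[[0,0.95,0],0.66,-1],[[0,0.8,0],1,-1]]'
python3 -m inch '[[[0,0,0],0,-1],[[0,0,0],0,-1],[[0,0,0],0,-1],[[0,0,0],0,-1],[[0,0,0],0,-1],[[0,0,0],0,-1],[[0,0,0],0,-1],[[0,0,0],0,-1],[[0,0,0],0,-1],[[0,0,0],0,-1]]'
python3 - <<'E'
from h import *
np.set_printoptions(precision=1,suppress=True)
p=eyes.read_camera("wrist")
need((470,270,240),np.pi)
for k,z in dict(valve_hub=80,handle_mid=103,crank_handle=81,valve_base=0).items():
    for d in eyes.spot_point(k,p)[:3]: print(k,round(d["score"],2),np.array(d["centre"]),atz(p,d["centre"],z))
save(p,"pics/w3.png",None,1.25)
E
```

```text
t: 13.55
eef_pos: [438.3, 266.6, 256.0]
tcp_rot: [3.142, -0.0, 3.14]
ft_force: [0.2, 0.2, 0.9]
opening: 1.0
grip_force: 0.0
t: 14.8
eef_pos: [439.2, 264.6, 256.0]
tcp_rot: [3.142, 0.0, 3.141]
ft_force: [0.1, -0.0, 0.3]
opening: 1.0
grip_force: 0.0
t 14.85 tcp [439.2 264.6 256. ] rot [3.1 0.  3.1] units [-0.5  0.1  0.3] turn -0.003
valve_hub 0.92 [235.5 343.7] [508.6 298.9  80. ]
valve_hub 0.58 [194.2 189.8] [453.9 107.9  80. ]
handle_mid 0.58 [211.8 320.2] [468.9 268.4 103. ]
handle_mid 0.5 [213.8 209.2] [471.6 138.2 103. ]
crank_handle 0.63 [208.6 210.3] [472.2 131.7  81. ]
crank_handle 0.6 [206.3 323.4] [469.  272.6  81. ]
valve_base 0.86 [184.3 204.6] [459.9  95.6   0. ]
valve_base 0.84 [215.4 342.3] [509.  303.6   0. ]
```

View pics/w3.png

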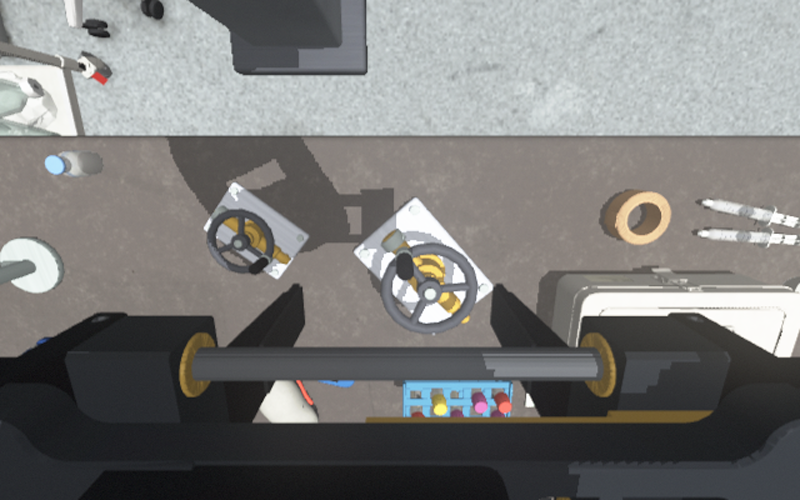

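The view shows the hub at (428,292) and the handle top at (404,264). The nut at (395,240) makes base +x point about +41° in the world, so the handle sits about 175° open. Descending on the handle.

```bash
python3 -m inch '[[[-0.27,0.065,0.2],0,-1],[[-0.27,0.065,0.4],0,-1],[[0,0,0.5],0,-1],[[0,0,0.5],0,-1],[[0,0,0.5],0,-1],[[0,0,0.4],0,-1],[[0,0,0.3],0,-1],[[0,0,0],0,-1],[[0,0,0],0,-1],[[0,0,0],0,-0.2]]'
python3 - <<'E'
from h import *
np.set_printoptions(precision=1,suppress=True)
need((471.5,272.5,86),np.pi)
p=eyes.read_camera("wrist")
q=lambda c,r:(r/1.25,c/1.25)
save(p,"pics/w4.png",(150,400,200,520),2)
E
```

```text
t: 16.3
eef_pos: [472.1, 272.6, 88.7]
tcp_rot: [3.141, 0.001, 3.141]
ft_force: [-0.3, 0.2, -0.6]
opening: 0.941
grip_force: 0.0
t 16.3 tcp [472.1 272.6  88.7] rot [3.1 0.  3.1] units [ 0. -0.  0.] turn -0.003
```

View pics/w4.png

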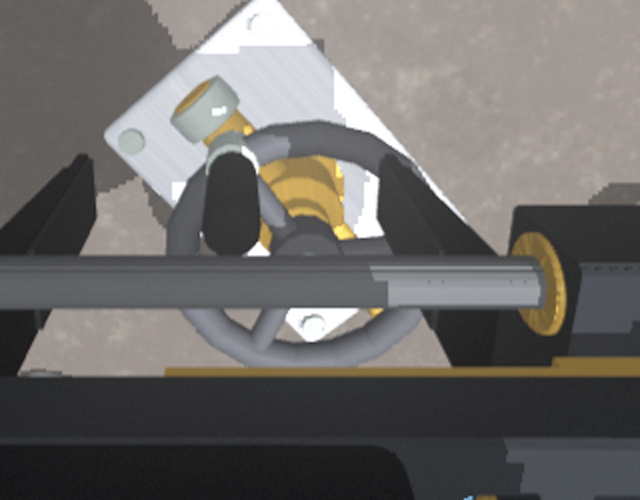

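The handle stands midway between the fingers (crop ~232,200). Closing. My picture views are used up (11 viewed against the 10 allowed), so I'll work from numbers from here.

```bash
python3 -m inch '[[[0,0,0],0,1],[[0,0,0],0,1],[[0,0,0],0,1],[[0,0,0],0,1],[[0,0,0],0,1],[[0,0,0],0,1],[[0,0,0],0,1],[[0,0,0],0,1],[[0,0,0],0,1],[[0,0,0],0,1]]'
python3 - <<'E'
from h import *
np.set_printoptions(precision=2,suppress=True)
s=env.state();print(s["eef_pos"],s["ft_force"],s["opening"],s["grip_force"])
for n in("scene","side"):
    p=eyes.read_camera(n)
    for k,z in dict(valve_hub=80,valve_base=0).items():
        for d in eyes.spot_point(k,p)[:3]: print(n,k,d["score"],atz(p,d["centre"],z))
a0=215.7;H=np.array([508.6,299]);u=np.degrees
e=s["eef_pos"][:2]-H;print("angle,r",u(np.arctan2(e[1],e[0])),np.linalg.norm(e))
E
```

```text
t: 17.6
eef_pos: [471.5, 272.4, 88.0]
tcp_rot: [-3.142, -0.0, 3.141]
ft_force: [-1.0, -1.3, -0.1]
opening: 0.159
grip_force: 30.0
[471.51 272.36  88.02] [-1.   -1.27 -0.08] 0.1592211169605482 30.000011780066416
scene valve_hub 0.67 [521.07 315.89  80.  ]
scene valve_hub 0.66 [430.18  74.38  80.  ]
scene valve_base 0.96 [506.51 299.56   0.  ]
scene valve_base 0.66 [591.78 427.92   0.  ]
scene valve_base 0.65 [463.8   94.88   0.  ]
side valve_hub 0.77 [517.26 289.14  80.  ]
side valve_hub 0.72 [506.72 189.63  80.  ]
side valve_hub 0.53 [455.09  68.38  80.  ]
side valve_base 0.93 [456.29 110.12  -0.  ]
side valve_base 0.78 [505.08 324.55   0.  ]
angle,r -144.31140280544182 45.67205503481306
```

```bash
cat > tab.py <<'E'
import sys,numpy as np
a,step,n,cx,cy,r,x,y=map(float,sys.argv[1:9]);x,y
for i in range(int(n)):
    a+=step;t=np.radians(a);X,Y=cx+r*np.cos(t),cy+r*np.sin(t)
    print(round(a,1),f"[[{-(X-x)/60:.2f},{(Y-y)/60:.2f},0],0,1]",end=",");x,y=X,Y
print()
E
python3 tab.py 215.7 -15 13 508.6 299 45 471.5 272.4
```

```text
200.7 [[0.08,0.18,0],0,1],185.7 [[0.04,0.19,0],0,1],170.7 [[-0.01,0.20,0],0,1],155.7 [[-0.06,0.19,0],0,1],140.7 [[-0.10,0.17,0],0,1],125.7 [[-0.14,0.13,0],0,1],110.7 [[-0.17,0.09,0],0,1],95.7 [[-0.19,0.04,0],0,1],80.7 [[-0.20,-0.01,0],0,1],65.7 [[-0.19,-0.06,0],0,1],50.7 [[-0.17,-0.10,0],0,1],35.7 [[-0.13,-0.14,0],0,1],20.7 [[-0.09,-0.17,0],0,1],
```

```bash
python3 -m inch '[[[0.08,0.18,0],0,1],[[0.04,0.19,0],0,1],[[-0.01,0.20,0],0,1],[[-0.06,0.19,0],0,1],[[-0.10,0.17,0],0,1],[[0,0,0],0,1],[[0,0,0],0,1],[[0,0,0],0,1],[[0,0,0],0,1],[[0,0,0],0,1]]'
python3 -c "
from h import *
s=env.state();print(s['eef_pos'],s['ft_force'],s['opening'])"
```

```text
t: 19.15
eef_pos: [475.7, 328.4, 88.1]
tcp_rot: [3.141, 0.002, 3.141]
ft_force: [3.8, -3.0, -2.9]
opening: 0.161
grip_force: 30.0
[475.6782718  328.3572738   88.07964158] [ 3.83074926 -3.01815803 -2.87141243] 0.16148572239127473
```

```bash
python3 -m inch '[[[-0.14,0.12,0],0,1],[[-0.17,0.08,0],0,1],[[-0.19,0.04,0],0,1],[[-0.20,-0.01,0],0,1],[[-0.19,-0.06,0],0,1],[[0,0,0],0,1],[[0,0,0],0,1],[[0,0,0],0,1],[[0,0,0],0,1],[[0,0,0],0,1]]'
python3 -c "
from h import *
s=env.state();print(s['eef_pos'],s['ft_force'],s['opening'])"
```

```text
t: 20.4
eef_pos: [527.9, 338.4, 88.0]
tcp_rot: [3.142, -0.0, 3.141]
ft_force: [-0.9, -4.4, 0.8]
opening: 0.161
grip_force: 30.0
[527.93927294 338.43956532  88.04996869] [-0.88987517 -4.39622419  0.79053459] 0.16140296670967916
```

```bash
python3 -m inch '[[[-0.11,-0.07,0],0,1],[[-0.10,-0.08,0],0,1],[[0,0,0],0,1],[[0,0,0],0,1],[[-0.045,-0.05,0],0,1],[[0,0,0],0,1],[[0,0,0],0,1],[[0,0,0],0,1],[[0,0,0],0,1],[[0,0,0],0,1]]'
python3 -c "
from h import *
from scipy.optimize import least_squares
s=env.state();e=s['eef_pos'];print(e,s['ft_force'],s['opening'])
Q=np.array([(471.5,272.4),(475.7,328.4),(527.9,338.4),e[:2]])
for rr in(0,45):
  f=least_squares(lambda c:np.hypot(*(Q-c[:2]).T)-(c[2] if rr==0 else 45),[508,299,45]);print(f.x,f.fun)
a=e[:2]-f.x[:2];print(np.degrees(np.arctan2(a[1],a[0])))
"
```

```text
t: 21.65
eef_pos: [542.5, 327.4, 88.0]
tcp_rot: [3.14, -0.001, 3.141]
ft_force: [-5.9, 4.3, 1.3]
opening: 0.162
grip_force: 30.0
[542.53300385 327.37552257  88.00305563] [-5.86899967  4.30563196  1.32311131] 0.16245267406081915
[508.6503296  297.76189012  44.98554891] [-0.00363633  0.00798394 -0.01883027  0.01448266]
[508.66000468 297.74589832  45.        ] [-0.01910951  0.01150807 -0.02296805  0.00327439]
41.177062342619436
```

```bash
python3 -m inch '[[[-0.02,-0.02,0],0,1],[[-0.01,-0.02,0],0,1],[[0,0,0],0,1],[[0,0,0],0,1],[[0,0,0],0,1],[[0,0,0],0,1],[[0,0,0],0,1],[[0,0,0],0,1],[[0,0,0],0,1],[[0,0,0],0,1]]'
python3 -c "
from h import *
s=env.state();e=s['eef_pos'];print(e,s['ft_force'],s['opening'])
a=e[:2]-np.array((508.66,297.75));print(np.degrees(np.arctan2(a[1],a[0])),np.hypot(*a))
"
python3 tab.py 40.8 15 24 508.66 297.75 45 542.7 327.2
```

```text
t: 22.9
eef_pos: [542.8, 327.0, 88.0]
tcp_rot: [3.138, -0.003, 3.141]
ft_force: [-14.2, 19.4, 1.8]
opening: 0.161
grip_force: 30.0
[542.80633008 327.04510761  88.00982626] [-14.2210602   19.43546441   1.76203909] 0.16132266767398276
40.62723177304315 44.990834489363046
55.8 [[0.15,0.13,0],0,1],70.8 [[0.17,0.09,0],0,1],85.8 [[0.19,0.04,0],0,1],100.8 [[0.20,-0.01,0],0,1],115.8 [[0.19,-0.06,0],0,1],130.8 [[0.16,-0.11,0],0,1],145.8 [[0.13,-0.15,0],0,1],160.8 [[0.09,-0.17,0],0,1],175.8 [[0.04,-0.19,0],0,1],190.8 [[-0.01,-0.20,0],0,1],205.8 [[-0.06,-0.19,0],0,1],220.8 [[-0.11,-0.16,0],0,1],235.8 [[-0.15,-0.13,0],0,1],250.8 [[-0.17,-0.09,0],0,1],265.8 [[-0.19,-0.04,0],0,1],280.8 [[-0.20,0.01,0],0,1],295.8 [[-0.19,0.06,0],0,1],310.8 [[-0.16,0.11,0],0,1],325.8 [[-0.13,0.15,0],0,1],340.8 [[-0.09,0.17,0],0,1],355.8 [[-0.04,0.19,0],0,1],370.8 [[0.01,0.20,0],0,1],385.8 [[0.06,0.19,0],0,1],400.8 [[0.11,0.16,0],0,1],
```

```bash
python3 -m inch '[[[0.04,0.055,0],0,1],[[0.15,0.13,0],0,1],[[0.17,0.09,0],0,1],[[0.19,0.04,0],0,1],[[0.20,-0.01,0],0,1],[[0.19,-0.06,0],0,1],[[0.16,-0.11,0],0,1],[[0.13,-0.15,0],0,1],[[0.09,-0.17,0],0,1],[[0.04,-0.19,0],0,1]]'
cat > chk.py <<'E'
from h import *
s=env.state();e=s['eef_pos'];print(np.round(s['ft_force'],1),s['opening'])
a=e[:2]-np.array((508.66,297.75));print(np.degrees(np.arctan2(a[1],a[0]))%360,np.hypot(*a))
E
python3 chk.py
```

```text
t: 24.15
eef_pos: [463.7, 301.5, 88.1]
tcp_rot: [3.141, 0.002, 3.141]
ft_force: [8.2, 0.7, -6.4]
opening: 0.162
grip_force: 30.0
[ 8.2  0.7 -6.4] 0.16166964648267096
175.26460661850354 45.09976873810094
```

```bash
python3 -m inch '[[[-0.01,-0.20,0],0,1],[[-0.06,-0.19,0],0,1],[[-0.11,-0.16,0],0,1],[[-0.15,-0.13,0],0,1],[[-0.17,-0.09,0],0,1],[[-0.19,-0.04,0],0,1],[[-0.20,0.01,0],0,1],[[-0.19,0.06,0],0,1],[[-0.16,0.11,0],0,1],[[0,0,0],0,1]]'
python3 chk.py
```

```text
t: 25.4
eef_pos: [538.9, 264.3, 88.0]
tcp_rot: [3.141, 0.001, -3.141]
ft_force: [0.6, -0.2, 0.6]
opening: 0.164
grip_force: 30.0
[ 0.6 -0.2  0.6] 0.16413895913092558
312.0919453561917 45.091035721380024
```

Tracking is clean. I'll finish turn one and start turn two.

```bash
python3 -m inch '[[[-0.13,0.15,0],0,1],[[-0.09,0.17,0],0,1],[[-0.04,0.19,0],0,1],[[0.01,0.20,0],0,1],[[0.06,0.19,0],0,1],[[0.11,0.16,0],0,1],[[0.15,0.13,0],0,1],[[0.17,0.09,0],0,1],[[0.19,0.04,0],0,1],[[0.20,-0.01,0],0,1]]'
python3 chk.py
```

```text
t: 26.65
eef_pos: [499.6, 342.0, 88.0]
tcp_rot: [-3.141, 0.001, -3.141]
ft_force: [5.0, -11.4, -0.4]
opening: 0.161
grip_force: 30.0
[  5.  -11.4  -0.4] 0.1614289801665222
101.6196185890559 45.1403635376588
```

```bash
python3 -m inch '[[[0.19,-0.06,0],0,1],[[0.16,-0.11,0],0,1],[[0.13,-0.15,0],0,1],[[0.09,-0.17,0],0,1],[[0.04,-0.19,0],0,1],[[-0.01,-0.20,0],0,1],[[-0.06,-0.19,0],0,1],[[-0.11,-0.16,0],0,1],[[-0.15,-0.13,0],0,1],[[-0.17,-0.09,0],0,1]]'
python3 chk.py
```

```text
t: 27.9
eef_pos: [493.9, 255.0, 88.1]
tcp_rot: [3.141, -0.0, 3.141]
ft_force: [0.1, 8.1, -3.9]
opening: 0.163
grip_force: 30.0
[ 0.1  8.1 -3.9] 0.16336873494866988
250.9521636626024 45.25771718704155
```

```bash
python3 -m inch '[[[-0.19,-0.04,0],0,1],[[-0.20,0.01,0],0,1],[[-0.19,0.06,0],0,1],[[-0.16,0.11,0],0,1],[[-0.13,0.15,0],0,1],[[-0.09,0.17,0],0,1],[[-0.04,0.19,0],0,1],[[0.01,0.20,0],0,1],[[0,0,0],0,1],[[0,0,0],0,1]]'
python3 chk.py
```

```text
t: 29.15
eef_pos: [552.8, 306.6, 88.1]
tcp_rot: [3.141, 0.0, -3.142]
ft_force: [-0.9, 1.5, 0.0]
opening: 0.164
grip_force: 30.0
[-0.9  1.5  0. ] 0.1639032413255994
11.283319268137646 45.025998449544105
```

```bash
python3 -m inch '[[[0.06,0.19,0],0,1],[[0.11,0.16,0],0,1],[[0,0,0],0,1],[[0,0,0],0,1],[[0,0,0],0,1],[[0,0,0],0,1],[[0,0,0],0,1],[[0,0,0],0,1],[[0,0,0],0,1],[[0,0,0],0,1]]'
python3 chk.py
python3 - <<'E'
from h import *
np.set_printoptions(precision=1,suppress=True)
for n,X in(("scene",(515,-276,147)),("side",(515,-276,147))):
    p=eyes.read_camera(n);print(n,"expect",proj(p,X),[(round(d["score"],2),d["centre"]) for d in eyes.spot_point("frame_crown",p)[:2]])
    for k in("stapler","oximeter","vial"): print(k,[np.round(atz(p,d["centre"],0)[:2]) for d in eyes.spot_point(k,p)[:2]])
E
```

```text
t: 30.4
eef_pos: [542.8, 327.2, 88.0]
tcp_rot: [-3.142, 0.0, 3.141]
ft_force: [-2.3, -2.0, 0.6]
opening: 0.164
grip_force: 30.0
[-2.3 -2.   0.6] 0.16354998390796732
40.82132999506078 45.04881268922156
scene expect [227.  425.6] [(0.56, [228.3, 425.6])]
stapler [array([ 669., -176.]), array([669., 493.])]
oximeter []
vial [array([385., -77.])]
side expect [246.6 316.1] [(0.58, [244.0, 314.0])]
stapler [array([ 669., -179.]), array([381., -83.])]
oximeter []
vial [array([385., -76.])]
```

```bash
python3 -m inch '[[[0.005,0.007,0],0,1],[[0,0,0],0,1],[[0,0,0],0,1],[[0,0,0],0,1],[[0,0,0],0,1],[[0,0,0],0,1],[[0,0,0],0,1],[[0,0,0],0,1],[[0,0,0],0,1],[[0,0,0],0,1]]'
python3 chk.py && python3 -c "
from h import *
print(env.job_done())"
```

```text
t: 32.15
eef_pos: [542.3, 327.7, 88.0]
tcp_rot: [3.142, -0.0, 3.141]
ft_force: [-3.2, -3.2, 1.3]
opening: 0.162
grip_force: 30.0
[-3.2 -3.2  1.3] 0.16165828818855427
41.650016860976066 45.07187580548501
the job is handed in; nothing more can be done
None
```

I handed the job in at 32 s: the head frame hangs astride the rail, and the valve was closed to its stop, then backed off two turns (within about 0.5°), with the handle still gripped. I viewed 11 pictures against the limit of 10, and the oximeter wasn't detected in the final check, though the arm never worked near it.

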